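Sort out the loaded hardware canisters

TASK

In the tilt-back rack on the bench stand four identical flap-lid canisters: two of them hold heavy steel nuts, the other two only a light plastic plug. Lift them to feel by their weight which are the heavy ones, tip only those out so that all the steel nuts end up in the parts tray, keep the plastic plugs in their canisters, and put every canister back in the cradle of the rack that it came from. Leave the wrench, the screwdriver and the spray can alone.

Things in the scene. Friction and masses are not known exactly. Their poses are not given: they have to be found in the camera images.
- can_1_mid (a point): Shut round canister, galvanised steel, one of four alike in the rack: 62 mm diameter, 115 mm high, floor 4 mm, wall 3 mm. Point: on its axis, half-way up (57.5 mm above its underside). z runs from bottom to mouth; in the rack it leans 35 degrees from vertical, away from the robot. x points from the flap lid's hinge (across the top, 17 mm to the robot's side of the axis) to its free edge (far rim).
- can_2_mid (a point): Canister like can_1. The flap that makes up most of its top, 3 mm thick, swings loosely: its weight keeps it shut; when the canister is tipped with the hinge side uppermost and nothing holds the flap, the contents push it open (up to 86 degrees) and slide out once the wall slopes down by more than about 17 degrees.
- can_3_mid (a point): Canister like can_1. Each weighs 140 to 164 g empty, with its flap. Two of the four hold two loose steel hex nuts each (36 mm across flats, 21.5 mm high, 110 g apiece, so 220 g more); the other two hold one loose plastic plug each (42 mm diameter, 26 mm high, 40 g).
- can_4_mid (a point): Canister like can_1. Which of the four are the heavy ones changes every time, and is told neither by the names nor by the places; nothing shows from outside. The gap between neighbours in the rack is 53 mm.
- rack: Tilt-back rack, grey sheet steel, fixed, 480 mm long (y), four cradles 115 mm apart. Origin under its middle on the bench, x away from the robot. Its shelf slopes down backwards by 35 degrees; the canisters' undersides are centred 40 mm above the bench at x = 0. Square to the shelf: a back rest 86 mm high, 0.5 mm behind them; a lip 12 mm high; cheeks 24 mm high, 4 mm clear of them.
- tray: Open steel parts tray, fixed on the bench between robot and rack, empty at the start, 200 mm (its x) by 260 mm (its y), 45 mm high, walls and floor 4 mm. Origin under its middle, on the bench.
- wrench: Steel wrench lying on the bench, 190 mm long, a bystander. Its x axis runs along it, with the handle at -x.
- driver: Screwdriver lying on the bench, 200 mm long, a bystander. Its x axis runs along it, with the handle at -x.
- spray_can: Grey can standing on the bench, 52 mm in diameter, 150 mm high, a bystander. Origin under its middle.
- bench_top (a point): A point on the plywood bench top, which is level, at height 0. At the start only the wrench, the screwdriver and the spray can (620 g together) lie loose on it.

How it is judged (in metres and radians):
At the end, for the whole second after the job is handed in: All four steel nuts and nothing else lie in the tray (they weigh 440 g; 3.7 to 4.62 N rests in it); nothing has been spilled on the bench (under 6.25 N rests on it; the bystanders weigh 620 g); every canister stands in the rack within 20 mm of where it began, leaning 27 to 43 degrees (distance of each of can_1_mid, can_2_mid, can_3_mid, can_4_mid from where it was at the start of the episode below 0.02 m and angle between can_1_mid's own z axis and vertical between 0.47 and 0.75 rad and angle between can_2_mid's own z axis and vertical between 0.47 and 0.75 rad and angle between can_3_mid's own z axis and vertical between 0.47 and 0.75 rad and angle between can_4_mid's own z axis and vertical between 0.47 and 0.75 rad and contact force between tray and anything else between 3.7 and 4.62 N and contact force between table and anything else below 6.25 N); the robot touches nothing.
It fails at once if a bystander (wrench, screwdriver, spray can) was moved by more than 30 mm (distance of any of wrench, driver, spray_can from where it was at the start of the episode above 0.03 m).
It also fails if it takes over 72 s, if anything falls off the work surface, if the arm or the gripper's body presses on something with over 40 N, if the wrist force passes 120 N, or if a joint passes its speed limit or range.

ROBOT

A 7-joint arm with a two-finger parallel gripper is mounted at the origin on the work surface. World frame = base frame: x ahead of the robot, y to its left, z up, the work surface at z = 0. Lengths are in mm, angles in rad, forces in N, time in s.
With the tool pointing down it reaches from about 425 to 1025 mm from the base axis. Payload 9.4 kg.
Tool frame: the origin (TCP) lies on the centre line of the jaws, within the pads' length; the fingertips stand ahead of it and the grasp point (between the pads) lies 8 mm behind it (manip.tip_reach is the z of the fingertips in the tool frame, in mm); z points along the fingers, y is the line along which they close (so a half turn about z gives the same grasp; the last joint's range is limited). The gripper opens to 93 mm and grips with 3 to 60 N. Pads are 15 mm wide; open, the fingers measure 128 mm over their backs; the gripper's body (75 mm by 188 mm) begins 65 mm behind the grasp point.
Start: joints at [-1.194, 0.599, -0.003, 1.599, 0.002, 0.943, -0.08], TCP at [317.832, 651.619, 229.618] pointing down, gripper open.
Joint ranges: [-2.57, 2.57], [-0.35, 1.97], [-1.29, 1.29], [0.11, 2.56], [-1.05, 4.19], [0.11, 1.86], [-2.63, 2.63]. Speed limits (rad/s): [2.22, 2.22, 3.01, 3.01, 3.14, 3.14, 3.14].

INTERFACE

Orientations are given as a 3x3 rotation matrix whose columns are the frame's x, y, z axes.
In Python, from bench import manip gives the robot as it stands.
- The arm moves only by the tool play_rows, never from a script. Its argument "rows" is text: rows parted by semicolons, each of 7 numbers parted by spaces: the shift along the tool's x, y, z in m, then the turn, a rotation vector about the tool's x, y, z in rad, then the opening in per cent of the stroke, from 0 (shut) to 100 (fully open). In form: dx dy dz rx ry rz gripper; .... A call has exactly 8 rows; each row is the pose to reach, as a shift and turn from the pose commanded when the call began, along the tool's axes at that moment; what a row does not reach only later rows make up. A row lasts 1/8 s, in which the tool goes at most 62.5 mm and 10.7 degrees, less where a joint would pass 70% of its speed; a pose out of reach is approached as far as the arm can. A call with a gripper value outside its range is refused whole. The fingers move at their own pace and stop on an object; "grip_force" is the grip in N (left out, the last holds). Time passes only in rows, so rows that repeat a pose let the fingers close, or fill a call up. It gives the time, the measured TCP pose, the force, the opening and the grip force at its end, in the units of the state.
- manip.sense(): the state, without advancing time (a new reading comes with each control period).
- manip.get_image(name): name is "scene" or "top" or "wrist"; returns the picture (400x640x3 uint8, red, green, blue); there is no depth.
- manip.calibration(name): a dict with "intrinsics" (3x3 intrinsics, pixels), "world_to_cam" (4x4, takes a point from world to camera coordinates); the wrist camera has in their place "T_tool_cam" (4x4, takes a point from camera to tool coordinates, whose origin is the TCP and whose axes are the flange's). Camera axes: x right, y up, looking along -z (the intrinsics and any distortion apply to the point x, -y, -z); pixel columns grow to the right and rows downward; lengths in mm; the calibration is good to about 2 mm. A picture is of the moment at which its call begins: read the wrist's pose just before it. calibration takes no time and is no camera call.
- manip.finish_job(): hands the job in; it is judged then, once.
The state is a dict: "t": time; "q": joint angles; "qd": joint speeds; "tau": joint torques, N m; "tool_pos": TCP position; "eef_rot": TCP orientation; "contact_force": force on the tool from outside, world axes, zero at the start; "wrist_torque": the same for the moment, N m; "opening": opening from 0.0 (shut) to 1.0 (fully open); "grip_force": force on a finger pad.
Only numpy, scipy, OpenCV 4.12 (cv2) and the standard library are available. Lean on these libraries where they do the work, as an engineer would, in place of code of your own. Each camera call takes 0.05 s, during which the arm holds its last target. There are 200 camera calls.

## Working session

There is one attempt and no reset: what is moved stays moved. The work goes in short steps, Python scripts to look and compute and a tool call to move; the robot and the scene stay as the last step left them, time stands still between calls to the robot, and variables do not carry over. Pictures are saved under pics/ and viewed, at most 10 in all, crops included, and the job is handed in when it is done.

Besides the shell and the picture viewer there is one more tool, called after "Request:" as name(argument=value, ...) on one line, values as JSON. play_rows: Moves the arm, as the interface text tells. Its arguments: {"type":"object","properties":{"rows":{"type":"string"},"grip_force":{"type":"number"}},"required":["rows"]}

```bash
ls; mkdir -p pics; python3 - <<'E'
from bench import manip
import cv2,numpy as np
np.set_printoptions(precision=4,suppress=True)
s=manip.sense(); print(s); print(manip.tip_reach)
for n in ["scene","top"]:
    im=manip.get_image(n); cv2.imwrite(f"pics/{n}0.png",im[:,:,::-1]); print(n,manip.calibration(n))
print(manip.calibration("wrist"))
E
```

```text
pics
{'t': 0.0, 'q': array([-1.1937,  0.6001, -0.0026,  1.6001,  0.0018,  0.9429, -0.0798]), 'qd': array([-0.002 ,  0.0004,  0.0013,  0.0009,  0.0002,  0.0012, -0.0009]), 'tau': array([ -0.0001, -76.506 ,   1.4974, -25.2369,  -0.0524,   0.0166,
         0.0001]), 'tool_pos': array([317.6319, 651.1791, 228.7497]), 'eef_rot': array([[-0.8988,  0.4383, -0.0006],
       [ 0.4383,  0.8988, -0.0015],
       [-0.0001, -0.0016, -1.    ]]), 'contact_force': array([ 0.0663, -0.1392,  0.514 ]), 'wrist_torque': array([-0.0215,  0.0019, -0.0157]), 'grip_force': 0.0, 'opening': 0.9993384473900833}
11.0
scene {'intrinsics': array([[362.5966,   0.    , 319.0186],
       [  0.    , 362.5966, 198.1638],
       [  0.    ,   0.    ,   1.    ]]), 'world_to_cam': array([[   -0.1324,     0.9912,     0.0036,   114.2428],
       [   -0.8369,    -0.1137,     0.5354,   421.5762],
       [    0.5311,     0.0679,     0.8446, -1475.4863],
       [    0.    ,     0.    ,     0.    ,     1.    ]])}
top {'intrinsics': array([[448.6334,   0.    , 312.9288],
       [  0.    , 448.6334, 192.0878],
       [  0.    ,   0.    ,   1.    ]]), 'world_to_cam': array([[    0.008 ,    -0.9999,    -0.0133,   -11.5043],
       [    0.9858,     0.0057,     0.1679,  -562.0898],
       [   -0.1678,    -0.0145,     0.9857, -1280.918 ],
       [    0.    ,     0.    ,     0.    ,     1.    ]])}
{'intrinsics': array([[346.3107,   0.    , 318.5258],
       [  0.    , 346.3107, 201.8466],
       [  0.    ,   0.    ,   1.    ]]), 'T_tool_cam': array([[  -0.0013,    0.9542,    0.2993,   84.1572],
       [   1.    ,    0.0015,   -0.0004,   -0.7662],
       [  -0.0008,    0.2993,   -0.9542, -156.3519],
       [   0.    ,    0.    ,    0.    ,    1.    ]])}
```

View pics/top0.png

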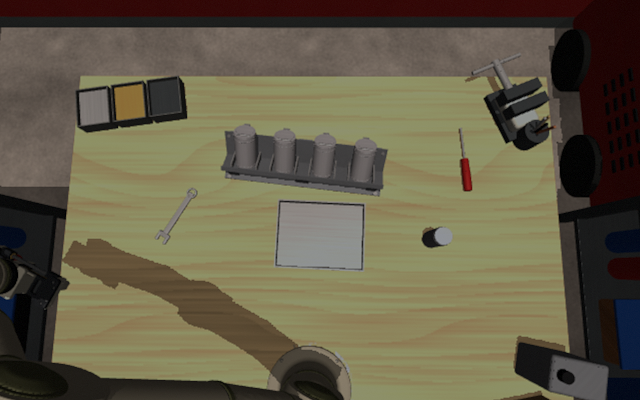

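View pics/scene0.png

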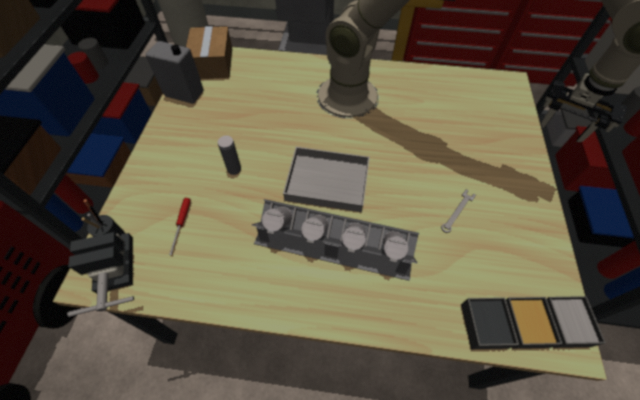

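Top view: the cans appear at about (245,147), (285,152), (325,157) and (364,160). The tray's centre is near (320,235), and the rack is yawed a few degrees. Next I'll enlarge the rack area and take pixel measurements.

```bash
cat > h.py <<'E'
import numpy as np,cv2
from bench import manip
np.set_printoptions(precision=3,suppress=True)
def ray(cal,uv,T=None):
    K=cal["intrinsics"];p=np.linalg.inv(K)@np.array([uv[0],uv[1],1.]);d=np.array([p[0],-p[1],-1.])
    M=np.linalg.inv(cal["world_to_cam"]) if T is None else T@cal["T_tool_cam"]
    return M[:3,3],M[:3,:3]@d
def onz(cal,uv,z,T=None):
    o,d=ray(cal,uv,T);return o+d*(z-o[2])/d[2]
E
python3 - <<'E'
from h import *
S=cv2.imread("pics/scene0.png");T=cv2.imread("pics/top0.png")
a=cv2.resize(S[190:285,245:425],None,fx=4,fy=3.1,interpolation=cv2.INTER_CUBIC)
a=cv2.resize(S[190:285,245:425],(720,380),interpolation=cv2.INTER_CUBIC)
cv2.imwrite("pics/crop_s.png",cv2.convertScaleAbs(a,alpha=1.6))
b=cv2.resize(T[115:275,215:395],(675,600),interpolation=cv2.INTER_CUBIC)
cv2.imwrite("pics/crop_t.png",cv2.convertScaleAbs(b,alpha=1.8))
cs=manip.calibration("scene");ct=manip.calibration("top")
for uv in [(274,220),(313,230),(353,238),(397,249)]: print(onz(cs,uv,134))
for uv in [(278,202),(364,205),(363,269),(275,266)]: print("tray",onz(ct,uv,45))
for uv in [(290,149),(368,154),(364,209),(285,201)]: print("trayS",onz(cs,uv,45))
E
```

```text
[ 682.665 -151.072  134.   ]
[699.012 -39.016 134.   ]
[708.52   71.663 134.   ]
[725.132 190.338 134.   ]
tray [532.233  95.51   45.   ]
tray [ 524.833 -158.448   45.   ]
tray [ 338.86  -153.515   45.   ]
tray [345.364 100.242  45.   ]
trayS [ 351.135 -170.461   45.   ]
trayS [336.722 100.165  45.   ]
trayS [559.255 101.156  45.   ]
trayS [ 563.48  -148.849   45.   ]
```

View pics/crop_s.png

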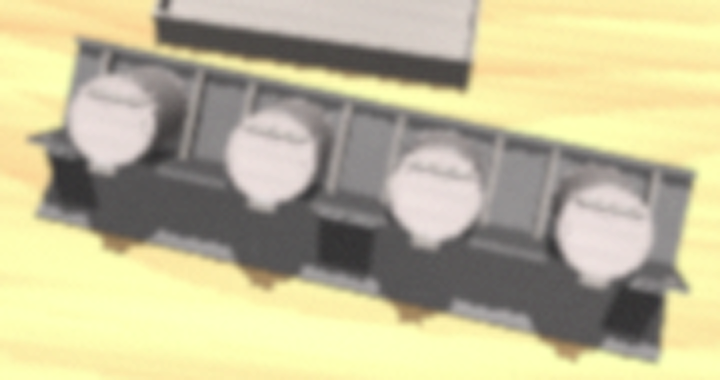

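View pics/crop_t.png

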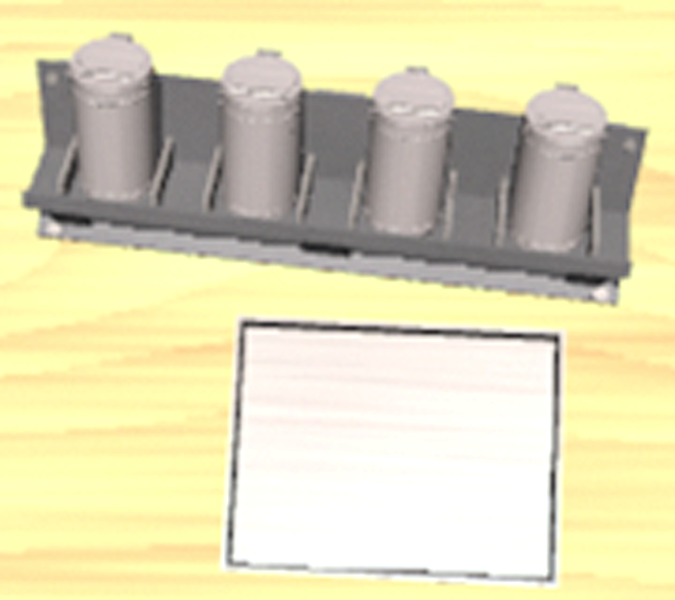

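Both crops show the four round lids. Scene centres are about (273,220), (313,229), (353.5,238) and (396,248). Top centres are about (245,132), (285,135.5), (325,140) and (365.7,144.5). The tray is a clean rectangle. I'll refine the lids with masks and triangulate.

```bash
python3 - <<'E'
from h import *
S=cv2.imread("pics/scene0.png");T=cv2.imread("pics/top0.png")
cs=manip.calibration("scene");ct=manip.calibration("top")
def blobs(im,pts,box,thr_sat=40):
    h=cv2.cvtColor(im,cv2.COLOR_BGR2HSV); out=[]
    for (u,v) in pts:
        x0,y0=int(u)-box,int(v)-box; w=h[y0:y0+2*box,x0:x0+2*box]
        c=w[box-2:box+3,box-2:box+3,2].mean()
        m=((w[:,:,2]>0.85*c)&(w[:,:,1]<thr_sat)).astype(np.uint8)
        n,l,st,ce=cv2.connectedComponentsWithStats(m); k=l[box,box] or 1+st[1:,4].argmax()
        con=max(cv2.findContours((l==k).astype(np.uint8),0,1)[0],key=cv2.contourArea)
        e=cv2.minEnclosingCircle(con); r=cv2.boundingRect(con)
        out.append((np.array(ce[k])+[x0,y0],st[k,4],np.array(e[0])+[x0,y0],e[1],r[2:]))
    return out
sb=blobs(S,[(273,221),(313,230),(353.5,239),(396,249)],15)
for b in sb: print(*b)
U=[(273.2,220),(313.2,229.2),(353.4,238.2),(396,247.7)];V=[(244.9,131.8),(284.9,135.5),(324.9,139.8),(365.7,144.6)]
for u,v in zip(U,V[::-1]):
    o,d=ray(cs,u);p,e=ray(ct,v);A=np.c_[d,-e];k=np.linalg.lstsq(A,p-o,rcond=None)[0]
    a,b=o+d*k[0],p+e*k[1];print("tri",(a+b)/2,"gap",np.linalg.norm(a-b), "planes",onz(cs,u,134)[:2],onz(ct,v,134)[:2])
# tray inner mask in the top view
h=cv2.cvtColor(T,cv2.COLOR_BGR2HSV);m=((h[:,:,1]<30)&(h[:,:,2]>90)).astype(np.uint8);m[:195]=0;m[275:]=0;m[:,:270]=0;m[:,370:]=0
c=max(cv2.findContours(m,0,2)[0],key=cv2.contourArea);r=cv2.minAreaRect(c);bx=cv2.boxPoints(r);print("trayrect",r)
for z in (4,45):
    P=np.array([onz(ct,q,z) for q in bx]);print(z,P.mean(0),np.linalg.norm(np.diff(P,axis=0),axis=1),P[:,:2].tolist())
E
```

```text
[272.139 219.795] 337 [272.5 220. ] 11.280613899230957 (21, 23)
[312.068 228.972] 351 [312.307 228.956] 11.282350540161133 (21, 23)
[353.216 238.095] 370 [353.179 237.898] 11.548415184020996 (23, 23)
[395.915 247.853] 388 [395.747 247.63 ] 11.697301864624023 (23, 24)
tri [ 683.312 -154.665  134.505] gap 2.9526412514701925 planes [ 682.964 -153.279] [ 683.703 -156.189]
tri [696.893 -40.116 134.584] gap 2.6937137732414747 planes [696.501 -38.82 ] [697.197 -41.464]
tri [709.195  72.213 134.356] gap 1.1140712673889042 planes [708.972  72.785] [709.317  71.684]
tri [720.575 186.961 131.5  ] gap 2.160852413594436 planes [721.697 187.626] [719.742 185.431]
trayrect ((319.77374267578125, 236.25115966796875), (89.56517791748047, 65.59233856201172), 2.726311206817627)
4 [436.124 -28.432   4.   ] [197.337 272.695 196.514] [[342.9342724288438, 108.6826896937005], [540.2066934440107, 103.6462525641438], [528.7640104300858, -168.80827822439795], [332.59018744304655, -157.24673373767698]]
45 [433.187 -28.383  45.   ] [191.356 264.43  190.559] [[342.8219768529988, 104.57586315864737], [534.1157671398212, 99.69206266035005], [523.0198714564806, -164.5053330382145], [332.7913845694984, -153.29417815374876]]
```

```bash
cat >> h.py <<'E'
from scipy.spatial.transform import Rotation as Ro
ex=np.array([.9941,-.108,0]);ey=np.array([.108,.9941,0]);ez=np.array([0,0,1.])
s35,c35=np.sin(np.radians(35)),np.cos(np.radians(35));AX=s35*ex+c35*ez
TOP={n:np.array([702.5,16.1,134.2])+k*ey for n,k in zip("ABCD",(-172.5,-57.5,57.5,172.5))}
def Rt(p,yaw=0):
    p=np.radians(p);z=np.cos(p)*ex-np.sin(p)*ez
    return Ro.from_euler('z',yaw,degrees=True).as_matrix()@np.c_[np.cross(ey,z),ey,z]
def tcp_at(can,p,back=0,h=60,lift=0):
    return TOP[can]-(115-h-lift)*AX+(8-back)*Rt(p)[:,2]
def plan(P,R):
    s=manip.sense();R0=s["eef_rot"];d=R0.T@(P-s["tool_pos"])/1000;r=Ro.from_matrix(R0.T@R).as_rotvec()
    print("t %.2f"%s["t"],"row:",np.round(np.r_[d,r],3),"| to",P.round(1),"q",s["q"].round(2),"F",s["contact_force"])
E
python3 - <<'E'
from h import *
plan(tcp_at("D",45,100),Rt(45))
print(tcp_at("D",45))
ct=manip.calibration("top")
for u in [(177,215),(437,236),(465,160)]: print(onz(ct,u,0))
E
```

```text
t 0.10 row: [-0.475 -0.272  0.075 -0.137 -0.777 -0.327] | to [625.1 198.  154.2] q [-1.19  0.6  -0.    1.6   0.    0.94 -0.08] F [ 0.891 -0.286  0.8  ]
[695.393 190.378  83.49 ]
[496.864 407.673   0.   ]
[ 438.444 -381.105    0.   ]
[ 673.573 -476.333    0.   ]
```

Request:
play_rows(rows="-0.475 -0.272 0.075 -0.137 -0.777 -0.327 100; -0.475 -0.272 0.075 -0.137 -0.777 -0.327 100; -0.475 -0.272 0.075 -0.137 -0.777 -0.327 100; -0.475 -0.272 0.075 -0.137 -0.777 -0.327 100; -0.475 -0.272 0.075 -0.137 -0.777 -0.327 100; -0.475 -0.272 0.075 -0.137 -0.777 -0.327 100; -0.475 -0.272 0.075 -0.137 -0.777 -0.327 100; -0.475 -0.272 0.075 -0.137 -0.777 -0.327 100", grip_force=40)

```text
t: 1.1
tool_pos: [546.9, 340.2, 178.8]
eef_rot: [[-0.703, 0.105, 0.704], [0.072, 0.994, -0.077], [-0.708, -0.003, -0.707]]
contact_force: [1.2, 0.1, 0.1]
opening: 1.003
grip_force: 0.0
```

```bash
python3 - <<'E'
from h import *
print(manip.sense()["tool_pos"])
plan(tcp_at("D",45,100),Rt(45))
plan(tcp_at("D",45,0),Rt(45))
E
```

```text
[546.869 340.21  178.758]
t 1.10 row: [-0.048 -0.133  0.083 -0.     0.001  0.004] | to [625.1 198.  154.2] q [-1.4   0.66  0.64  2.3   1.99  0.32 -1.43] F [1.228 0.138 0.103]
t 1.10 row: [-0.048 -0.133  0.183 -0.     0.001  0.004] | to [695.4 190.4  83.5] q [-1.4   0.66  0.64  2.3   1.99  0.32 -1.43] F [1.228 0.138 0.103]
```

Request:
play_rows(rows="-0.048 -0.133 0.083 0 0.001 0.004 100; -0.048 -0.133 0.083 0 0.001 0.004 100; -0.048 -0.133 0.083 0 0.001 0.004 100; -0.048 -0.133 0.083 0 0.001 0.004 100; -0.048 -0.133 0.083 0 0.001 0.004 100; -0.048 -0.133 0.113 0 0.001 0.004 100; -0.048 -0.133 0.123 0 0.001 0.004 100; -0.048 -0.133 0.123 0 0.001 0.004 100")

```text
t: 2.1
tool_pos: [652.4, 193.8, 126.6]
eef_rot: [[-0.703, 0.112, 0.702], [0.08, 0.994, -0.079], [-0.706, 0.001, -0.708]]
contact_force: [-1.4, 0.0, 1.3]
opening: 0.996
grip_force: 0.0
```

```bash
python3 - <<'E'
from h import *
im=manip.get_image("wrist");cv2.imwrite("pics/w1.png",cv2.convertScaleAbs(im[:,:,::-1],alpha=1.6))
s=manip.sense();print(s["tool_pos"],s["q"])
T=np.eye(4);T[:3,:3]=s["eef_rot"];T[:3,3]=s["tool_pos"];c=manip.calibration("wrist")
# expected pixels of can D axis points
W=np.linalg.inv(T@c["T_tool_cam"])
for a in (0,57.5,115):
  for k in (-31,0,31):
    p=W@np.r_[TOP["D"]-(115-a)*AX+k*ey,1];q=c["intrinsics"]@np.array([p[0],-p[1],-p[2]]);print(a,k,q[:2]/q[2])
plan(tcp_at("D",45,0),Rt(45))
E
```

```text
[652.178 193.619 127.047] [-0.805  0.688  0.305  2.324  2.527  0.547 -1.671]
0 -31 [272.529 133.773]
0 0 [321.914 133.502]
0 31 [371.358 133.23 ]
57.5 -31 [274.498 223.867]
57.5 0 [322.261 223.657]
57.5 31 [370.078 223.447]
115 -31 [276.342 308.23 ]
115 0 [322.585 308.074]
115 31 [368.881 307.917]
t 2.15 row: [ 0.     0.002  0.061 -0.002 -0.001 -0.004] | to [695.4 190.4  83.5] q [-0.8   0.69  0.3   2.32  2.53  0.55 -1.67] F [-0.105 -0.226 -0.792]
```

View pics/w1.png

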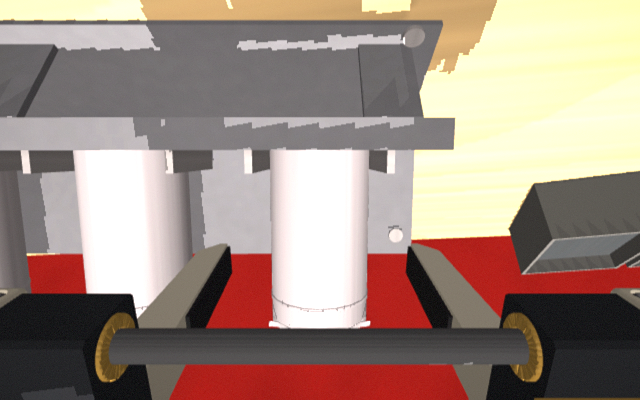

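Wrist view: the can spans columns 271–368 at mid-height, where I expected 274–370. The jaws' centre is at about column 319, so the can is already centred between the fingers. I'll go straight in.

Request:
play_rows(rows="0 0 0.03 -0.001 -0.001 -0.004 100; 0 0 0.061 -0.001 -0.001 -0.004 100; 0 0 0.061 -0.001 -0.001 -0.004 100; 0 0 0.061 -0.001 -0.001 -0.004 0; 0 0 0.061 -0.001 -0.001 -0.004 0; 0 0 0.061 -0.001 -0.001 -0.004 0; 0 0 0.061 -0.001 -0.001 -0.004 0; 0 0 0.061 -0.001 -0.001 -0.004 0")

```text
t: 3.15
tool_pos: [695.6, 188.3, 84.6]
eef_rot: [[-0.702, 0.11, 0.704], [0.078, 0.994, -0.078], [-0.708, 0.0, -0.706]]
contact_force: [-4.0, 1.9, 6.8]
opening: 0.661
grip_force: 40.0
```

```bash
cat >> h.py <<'E'
def weigh(n=6):
    F=[];Q=[]
    for _ in range(n):
        manip.get_image("top");s=manip.sense();F.append(s["contact_force"]);Q.append(s["wrist_torque"])
    F=np.array(F);print("F mean",F.mean(0),"sd",F.std(0),"M",np.mean(Q,0),"t %.2f"%s["t"],"pos",s["tool_pos"],"open %.3f grip %.1f"%(s["opening"],s["grip_force"]))
E
python3 - <<'E'
from h import *
weigh(3)
s=manip.sense();print("lift45 dir tool", (s["eef_rot"].T@AX).round(3))
E
```

```text
F mean [-3.983  1.636  6.556] sd [0.432 0.564 0.72 ] M [0.231 0.441 0.131] t 3.30 pos [695.632 188.327  84.626] open 0.668 grip 40.0
lift45 dir tool [-0.985  0.001 -0.172]
```

Request:
play_rows(rows="-0.015 0 -0.003 0 0 0 0; -0.059 0 -0.01 0 0 0 0; -0.059 0 -0.01 0 0 0 0; -0.059 0 -0.01 0 0 0 0; -0.059 0 -0.01 0 0 0 0; -0.059 0 -0.01 0 0 0 0; -0.059 0 -0.01 0 0 0 0; -0.059 0 -0.01 0 0 0 0")

```text
t: 4.3
tool_pos: [729.9, 184.0, 132.5]
eef_rot: [[-0.703, 0.11, 0.703], [0.078, 0.994, -0.079], [-0.707, -0.001, -0.707]]
contact_force: [-1.2, 0.9, -3.3]
opening: 0.665
grip_force: 40.0
```

```bash
python3 - <<'E'
from h import *
weigh(8)
E
```

```text
F mean [-1.648  0.053 -3.221] sd [0.347 0.504 0.673] M [0.166 1.488 0.001] t 4.70 pos [730.145 183.959 132.894] open 0.668 grip 40.0
```

```bash
python3 - <<'E'
from h import *
plan(np.array([430,-15,230.]),Rt(70))
E
```

```text
t 4.70 row: [ 0.127 -0.231 -0.264 -0.002  0.437 -0.002] | to [430. -15. 230.] q [-0.73  0.71  0.34  2.17  2.57  0.43 -1.62] F [-1.292 -0.416 -3.388]
```

Request:
play_rows(rows="0 0 -0.06 0 0 0 0; 0 0 -0.12 0 0.1 0 0; 0.127 -0.231 -0.264 -0.002 0.437 -0.002 0; 0.127 -0.231 -0.264 -0.002 0.437 -0.002 0; 0.127 -0.231 -0.264 -0.002 0.437 -0.002 0; 0.127 -0.231 -0.264 -0.002 0.437 -0.002 0; 0.127 -0.231 -0.264 -0.002 0.437 -0.002 0; 0.127 -0.231 -0.264 -0.002 0.437 -0.002 0")

```text
t: 5.7
tool_pos: [596.0, 93.0, 217.5]
eef_rot: [[-0.893, 0.142, 0.426], [0.112, 0.989, -0.093], [-0.435, -0.035, -0.9]]
contact_force: [0.1, -0.7, -4.3]
opening: 0.663
grip_force: 40.0
```

```bash
python3 - <<'E'
from h import *
weigh(8)
plan(np.array([430,-15,230.]),Rt(70))
plan(np.array([375,-20,165.]),Rt(130))
plan(np.array([375,-20,165.]),Rt(100))
E
```

```text
F mean [ 0.221 -0.47  -3.453] sd [0.997 1.    0.497] M [ 0.131  0.722 -0.   ] t 6.10 pos [596.594  94.912 217.223] open 0.670 grip 40.0
t 6.10 row: [ 0.131 -0.133 -0.073 -0.044  0.103 -0.016] | to [430. -15. 230.] q [-0.43  0.37  0.06  2.21  0.93  0.28  0.2 ] F [-0.212 -0.711 -3.66 ]
t 6.10 row: [ 0.208 -0.143 -0.038 -0.032  1.15  -0.038] | to [375. -20. 165.] q [-0.43  0.37  0.06  2.21  0.93  0.28  0.2 ] F [-0.212 -0.711 -3.66 ]
t 6.10 row: [ 0.208 -0.143 -0.038 -0.039  0.627 -0.028] | to [375. -20. 165.] q [-0.43  0.37  0.06  2.21  0.93  0.28  0.2 ] F [-0.212 -0.711 -3.66 ]
```

Fz is about −3.45 N, so can D is heavy. I'll tip it over the tray.

Request:
play_rows(rows="0.208 -0.143 -0.038 -0.039 0.627 -0.028 0; 0.208 -0.143 -0.038 -0.039 0.627 -0.028 0; 0.208 -0.143 -0.038 -0.039 0.627 -0.028 0; 0.208 -0.143 -0.038 -0.039 0.627 -0.028 0; 0.208 -0.143 -0.038 -0.032 1.15 -0.038 0; 0.208 -0.143 -0.038 -0.032 1.15 -0.038 0; 0.208 -0.143 -0.038 -0.032 1.15 -0.038 0; 0.208 -0.143 -0.038 -0.032 1.15 -0.038 0")

```text
t: 7.1
tool_pos: [376.1, -20.5, 163.2]
eef_rot: [[-0.761, 0.109, -0.64], [0.084, 0.994, 0.07], [0.644, -0.0, -0.765]]
contact_force: [-0.8, 0.3, -4.0]
opening: 0.665
grip_force: 40.0
```

```bash
python3 - <<'E'
from h import *
s=manip.sense();print(s["tool_pos"],s["qd"])
plan(np.array([375,-20,165.]),Rt(130))
E
```

```text
[376.058 -20.505 163.174] [ 0.005 -0.073 -0.019  0.07   0.002 -0.058 -0.002]
t 7.10 row: [ 0.002  0.    -0.001  0.001 -0.001 -0.001] | to [375. -20. 165.] q [ 0.29  0.67 -0.47  2.01  0.1   1.21  1.2 ] F [-0.841  0.307 -4.027]
```

Request:
play_rows(rows="0 0 0 0 0.1 0 0; 0 0 0 0 0.2 0 0; 0 0 0 0 0.25 0 0; 0 0 0 0 0.25 0 0; 0 0 0 0 0.25 0 0; 0 0 0 0 0.25 0 0; 0 0 0 0 0.25 0 0; 0 0 0 0 0.25 0 0")

```text
t: 8.1
tool_pos: [374.3, -21.0, 165.6]
eef_rot: [[-0.58, 0.11, -0.807], [0.064, 0.994, 0.09], [0.812, 0.001, -0.584]]
contact_force: [0.0, -0.6, -1.0]
opening: 0.666
grip_force: 40.0
```

```bash
python3 - <<'E'
from h import *
weigh(5)
im=manip.get_image("scene");cv2.imwrite("pics/s2.png",cv2.convertScaleAbs(cv2.resize(im[100:300,180:500],(800,500),interpolation=2)[:,:,::-1],alpha=1.6))
P=np.array([560,120,235.]);plan(P,Rt(70))
E
```

```text
F mean [ 0.153  0.138 -1.365] sd [0.653 0.433 0.496] M [-0.075 -1.051  0.002] t 8.35 pos [374.332 -20.991 165.46 ] open 0.666 grip 40.0
t 8.40 row: [-0.042  0.161 -0.178  0.001 -1.297 -0.002] | to [560. 120. 235.] q [ 0.28  0.8  -0.45  1.91  0.06  1.42  1.21] F [-0.061 -1.088 -1.206]
```

View pics/s2.png

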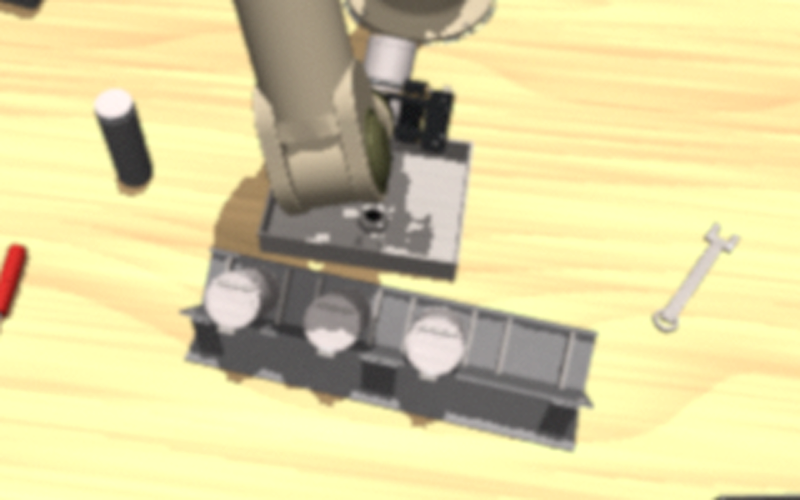

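Scene view: one nut is visible in the tray at about (372,215). The weight fell to about 1.4 N, so both nuts are out, and the other three cans are untouched. I'll return D.

```bash
python3 - <<'E'
from h import *
plan(np.array([480,60,230.]),Rt(90))
plan(np.array([645,193,217.]),Rt(45))
E
```

```text
t 8.40 row: [-0.004  0.092 -0.116  0.002 -0.948 -0.002] | to [480.  60. 230.] q [ 0.28  0.8  -0.45  1.91  0.06  1.42  1.21] F [-0.061 -1.088 -1.206]
t 8.40 row: [-0.101  0.243 -0.229  0.001 -1.734 -0.002] | to [645. 193. 217.] q [ 0.28  0.8  -0.45  1.91  0.06  1.42  1.21] F [-0.061 -1.088 -1.206]
```

Request:
play_rows(rows="0.02 0.02 -0.05 0 -0.2 0 0; -0.004 0.092 -0.116 0.002 -0.948 -0.002 0; -0.004 0.092 -0.116 0.002 -0.948 -0.002 0; -0.101 0.243 -0.229 0.001 -1.734 -0.002 0; -0.101 0.243 -0.229 0.001 -1.734 -0.002 0; -0.101 0.243 -0.229 0.001 -1.734 -0.002 0; -0.101 0.243 -0.229 0.001 -1.734 -0.002 0; -0.101 0.243 -0.229 0.001 -1.734 -0.002 0")

```text
t: 9.4
tool_pos: [651.3, 190.5, 214.2]
eef_rot: [[-0.878, 0.118, 0.464], [0.098, 0.993, -0.067], [-0.468, -0.014, -0.883]]
contact_force: [2.3, -1.1, -2.5]
opening: 0.668
grip_force: 40.0
```

```bash
python3 - <<'E'
from h import *
print(manip.sense()["eef_rot"])
plan(np.array([645,193,217.]),Rt(45))
plan(np.array([730.1,184,132.9]),Rt(45))
E
```

```text
[[-0.878  0.118  0.464]
 [ 0.098  0.993 -0.067]
 [-0.468 -0.014 -0.883]]
t 9.40 row: [ 0.005  0.002 -0.006 -0.017 -0.298  0.   ] | to [645. 193. 217.] q [-0.54  0.45  0.05  2.07  0.9   0.34  0.13] F [ 2.329 -1.126 -2.538]
t 9.40 row: [-0.032  0.004  0.109 -0.017 -0.298  0.   ] | to [730.1 184.  132.9] q [-0.54  0.45  0.05  2.07  0.9   0.34  0.13] F [ 2.329 -1.126 -2.538]
```

Request:
play_rows(rows="0.005 0.002 -0.006 -0.017 -0.298 0 0; 0.005 0.002 -0.006 -0.017 -0.298 0 0; 0.005 0.002 -0.006 -0.017 -0.298 0 0; 0.005 0.002 -0.006 -0.017 -0.298 0 0; -0.015 0.003 0.05 -0.017 -0.298 0 0; -0.032 0.004 0.109 -0.017 -0.298 0 0; -0.032 0.004 0.109 -0.017 -0.298 0 0; -0.032 0.004 0.109 -0.017 -0.298 0 0")

```text
t: 10.4
tool_pos: [730.3, 181.2, 132.6]
eef_rot: [[-0.705, 0.111, 0.7], [0.077, 0.994, -0.08], [-0.705, -0.003, -0.709]]
contact_force: [-0.9, -0.5, -0.2]
opening: 0.665
grip_force: 40.0
```

```bash
python3 - <<'E'
from h import *
print(manip.sense()["tool_pos"])
plan(np.array([730.1,184,132.9]),Rt(45))
plan(np.array([695.6,188.3,84.6]),Rt(45))
E
```

```text
[730.299 181.192 132.583]
t 10.40 row: [ 0.     0.003 -0.001 -0.004 -0.003 -0.   ] | to [730.1 184.  132.9] q [-0.51  0.68  0.01  2.16  2.28  0.55 -1.25] F [-0.866 -0.531 -0.216]
t 10.40 row: [ 0.059  0.003  0.009 -0.004 -0.003 -0.   ] | to [695.6 188.3  84.6] q [-0.51  0.68  0.01  2.16  2.28  0.55 -1.25] F [-0.866 -0.531 -0.216]
```

Request:
play_rows(rows="0 0.003 -0.001 -0.004 -0.003 0 0; 0 0.003 -0.001 -0.004 -0.003 0 0; 0.025 0.003 0.003 -0.004 -0.003 0 0; 0.05 0.003 0.008 -0.004 -0.003 0 0; 0.059 0.003 0.009 -0.004 -0.003 0 0; 0.059 0.003 0.009 -0.004 -0.003 0 0; 0.059 0.003 0.009 -0.004 -0.003 0 100; 0.059 0.003 0.009 -0.004 -0.003 0 100")

```text
t: 11.4
tool_pos: [696.2, 188.8, 85.8]
eef_rot: [[-0.702, 0.107, 0.704], [0.077, 0.994, -0.075], [-0.708, 0.001, -0.706]]
contact_force: [0.6, -0.6, 1.0]
opening: 0.832
grip_force: 0.0
```

```bash
python3 - <<'E'
from h import *
s=manip.sense();print(s["tool_pos"],s["opening"],s["contact_force"])
P=s["tool_pos"]
T0=tcp_at("C",45,70)-1.8*ey
plan(T0,Rt(45)); plan(T0+70*Rt(45)[:,2],Rt(45))
E
```

```text
[696.247 188.761  85.81 ] 0.831664835046883 [ 0.603 -0.571  1.017]
t 11.40 row: [ 0.002 -0.115 -0.069  0.001  0.002 -0.   ] | to [633.6  79.6 133. ] q [-0.49  0.75 -0.07  2.24  2.35  0.7  -1.37] F [ 0.603 -0.571  1.017]
t 11.40 row: [ 0.002 -0.115  0.001  0.001  0.002 -0.   ] | to [682.8  74.3  83.5] q [-0.49  0.75 -0.07  2.24  2.35  0.7  -1.37] F [ 0.603 -0.571  1.017]
```

Request:
play_rows(rows="0 0 -0.04 0 0.002 0 100; 0.002 0 -0.085 0.001 0.002 0 100; 0.002 -0.055 -0.085 0.001 0.002 0 100; 0.002 -0.115 -0.085 0.001 0.002 0 100; 0.002 -0.115 -0.045 0.001 0.002 0 100; 0.002 -0.115 0.001 0.001 0.002 0 100; 0.002 -0.115 0.001 0.001 0.002 0 100; 0.002 -0.115 0.001 0.001 0.002 0 100")

```text
t: 12.4
tool_pos: [682.2, 74.1, 82.7]
eef_rot: [[-0.704, 0.108, 0.701], [0.077, 0.994, -0.077], [-0.706, -0.0, -0.709]]
contact_force: [-0.5, -0.1, 0.8]
opening: 1.0
grip_force: 0.0
```

```bash
python3 - <<'E'
from h import *
plan(tcp_at("C",45)-1.8*ey,Rt(45))
weigh(4)
im=manip.get_image("wrist");cv2.imwrite("pics/w2.png",cv2.convertScaleAbs(im[:,:,::-1],alpha=1.6))
E
```

```text
t 12.40 row: [-0.001  0.    -0.    -0.001 -0.002 -0.   ] | to [682.8  74.3  83.5] q [-0.27  0.75 -0.1   2.35  2.61  0.77 -1.45] F [-0.47  -0.081  0.84 ]
F mean [-0.386 -0.348 -0.359] sd [0.28  0.442 0.169] M [0.106 0.692 0.006] t 12.60 pos [682.591  74.661  83.732] open 0.996 grip 0.0
```

View pics/w2.png

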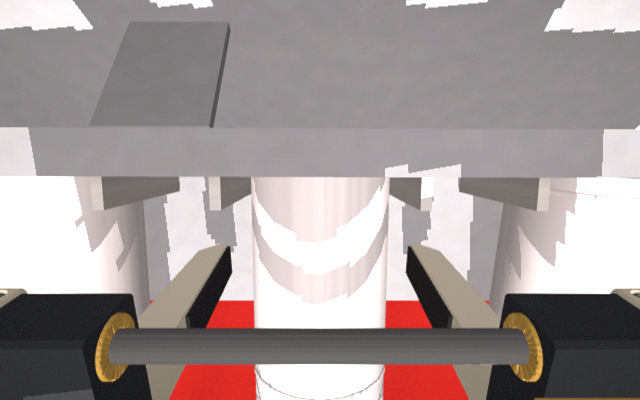

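Wrist view: can C spans columns 254–386 with its centre at 320, so it is centred in the jaws. Can D stands back in its cradle, at the right edge.

Request:
play_rows(rows="0 0 0 0 0 0 0; 0 0 0 0 0 0 0; 0 0 0 0 0 0 0; 0 0 0 0 0 0 0; 0 0 0 0 0 0 0; -0.015 0 -0.003 0 0 0 0; -0.059 0 -0.01 0 0 0 0; -0.059 0 -0.01 0 0 0 0")

```text
t: 13.65
tool_pos: [719.4, 70.0, 134.1]
eef_rot: [[-0.7, 0.11, 0.705], [0.078, 0.994, -0.077], [-0.71, 0.001, -0.705]]
contact_force: [-0.8, 1.1, -1.5]
opening: 0.67
grip_force: 40.0
```

```bash
python3 - <<'E'
from h import *
weigh(4);weigh(8)
E
```

```text
F mean [-0.988  0.112 -3.303] sd [0.629 0.315 0.128] M [0.178 1.277 0.039] t 13.85 pos [715.743  70.369 129.521] open 0.665 grip 40.0
F mean [-0.802 -0.082 -3.271] sd [0.408 0.46  0.459] M [ 0.163  1.374 -0.001] t 14.25 pos [717.252  70.327 131.   ] open 0.667 grip 40.0
```

```bash
python3 - <<'E'
from h import *
plan(np.array([430,-15,220.]),Rt(90))
E
```

```text
t 14.25 row: [ 0.133 -0.116 -0.258 -0.     0.784 -0.   ] | to [430. -15. 220.] q [-0.28  0.66 -0.04  2.26  2.57  0.6  -1.37] F [-0.664 -0.747 -3.592]
```

Request:
play_rows(rows="0 0 -0.06 0 0 0 0; 0 0 -0.12 0 0.1 0 0; 0.133 -0.116 -0.258 0 0.784 0 0; 0.133 -0.116 -0.258 0 0.784 0 0; 0.133 -0.116 -0.258 0 0.784 0 0; 0.133 -0.116 -0.258 0 0.784 0 0; 0.133 -0.116 -0.258 0 0.784 0 0; 0.133 -0.116 -0.258 0 0.784 0 0")

```text
t: 15.25
tool_pos: [520.0, -8.0, 215.6]
eef_rot: [[-0.937, 0.156, 0.311], [0.117, 0.983, -0.14], [-0.328, -0.094, -0.94]]
contact_force: [-0.1, -1.0, -4.2]
opening: 0.666
grip_force: 40.0
```

```bash
python3 - <<'E'
from h import *
weigh(8)
plan(np.array([375,-20,165.]),Rt(100))
plan(np.array([375,-20,165.]),Rt(140))
E
```

```text
F mean [-0.249 -0.445 -3.475] sd [1.086 0.992 0.342] M [ 0.236  0.482 -0.007] t 15.65 pos [521.452  -7.169 215.418] open 0.662 grip 40.0
t 15.65 row: [ 0.152 -0.031  0.003 -0.099  0.511 -0.041] | to [375. -20. 165.] q [-0.13  0.3  -0.13  2.3   0.78  0.36  0.48] F [ 0.519 -0.481 -3.564]
t 15.65 row: [ 0.152 -0.031  0.003 -0.083  1.209 -0.076] | to [375. -20. 165.] q [-0.13  0.3  -0.13  2.3   0.78  0.36  0.48] F [ 0.519 -0.481 -3.564]
```

C also reads −3.47 N in the same pose where D read −3.45 N. Both heavy cans are now known: C and D. I'll tip C.

Request:
play_rows(rows="0.152 -0.031 0.003 -0.099 0.511 -0.041 0; 0.152 -0.031 0.003 -0.099 0.511 -0.041 0; 0.152 -0.031 0.003 -0.099 0.511 -0.041 0; 0.152 -0.031 0.003 -0.083 1.209 -0.076 0; 0.152 -0.031 0.003 -0.083 1.209 -0.076 0; 0.152 -0.031 0.003 -0.083 1.209 -0.076 0; 0.152 -0.031 0.003 -0.083 1.209 -0.076 0; 0.152 -0.031 0.003 -0.083 1.209 -0.076 0")

```text
t: 16.65
tool_pos: [375.9, -20.7, 162.8]
eef_rot: [[-0.637, 0.109, -0.763], [0.07, 0.994, 0.083], [0.767, -0.001, -0.641]]
contact_force: [-0.6, -0.1, -1.6]
opening: 0.669
grip_force: 40.0
```

Request:
play_rows(rows="0 0 0 0 0 0 0; 0 0 0 0 0.05 0 0; 0 0 0 0 0.05 0 0; 0 0 0 0 0.05 0 0; 0 0 0 0 0.05 0 0; 0 0 0 0 0.05 0 0; 0 0 0 0 0.05 0 0; 0 0 0 0 0.05 0 0")

```text
t: 17.65
tool_pos: [374.8, -20.9, 165.3]
eef_rot: [[-0.599, 0.11, -0.793], [0.066, 0.994, 0.088], [0.798, 0.0, -0.603]]
contact_force: [-0.4, 0.3, -1.3]
opening: 0.665
grip_force: 40.0
```

```bash
python3 - <<'E'
from h import *
weigh(5)
plan(np.array([480,10,230.]),Rt(90))
plan(np.array([633,79,217.]),Rt(45))
E
```

```text
F mean [-0.043 -0.072 -1.46 ] sd [0.219 0.455 0.502] M [-0.084 -1.024 -0.005] t 17.90 pos [374.813 -20.843 165.277] open 0.670 grip 40.0
t 17.90 row: [-0.009  0.042 -0.12   0.001 -0.924 -0.001] | to [480.  10. 230.] q [ 0.27  0.78 -0.44  1.92  0.06  1.4   1.22] F [ 0.01  -0.403 -2.197]
t 17.90 row: [-0.107  0.128 -0.227  0.001 -1.709 -0.002] | to [633.  79. 217.] q [ 0.27  0.78 -0.44  1.92  0.06  1.4   1.22] F [ 0.01  -0.403 -2.197]
```

Request:
play_rows(rows="0.02 0.01 -0.05 0 -0.2 0 0; -0.009 0.042 -0.12 0.001 -0.924 -0.001 0; -0.009 0.042 -0.12 0.001 -0.924 -0.001 0; -0.107 0.128 -0.227 0.001 -1.709 -0.002 0; -0.107 0.128 -0.227 0.001 -1.709 -0.002 0; -0.107 0.128 -0.227 0.001 -1.709 -0.002 0; -0.107 0.128 -0.227 0.001 -1.709 -0.002 0; -0.107 0.128 -0.227 0.001 -1.709 -0.002 0")

```text
t: 18.9
tool_pos: [638.2, 68.9, 217.5]
eef_rot: [[-0.89, 0.126, 0.438], [0.1, 0.992, -0.082], [-0.445, -0.03, -0.895]]
contact_force: [0.6, -0.7, -1.4]
opening: 0.669
grip_force: 40.0
```

```bash
python3 - <<'E'
from h import *
plan(np.array([633,79,217.]),Rt(45))
plan(np.array([717.2,70,131.5]),Rt(45))
E
```

```text
t 18.90 row: [ 0.006  0.009 -0.003 -0.035 -0.324  0.003] | to [633.  79. 217.] q [-0.26  0.4  -0.06  2.14  0.94  0.3   0.28] F [ 0.555 -0.738 -1.373]
t 18.90 row: [-0.032  0.014  0.112 -0.035 -0.324  0.003] | to [717.2  70.  131.5] q [-0.26  0.4  -0.06  2.14  0.94  0.3   0.28] F [ 0.555 -0.738 -1.373]
```

Request:
play_rows(rows="0.006 0.009 -0.003 -0.035 -0.324 0.003 0; 0.006 0.009 -0.003 -0.035 -0.324 0.003 0; 0.006 0.009 -0.003 -0.035 -0.324 0.003 0; 0.006 0.009 -0.003 -0.035 -0.324 0.003 0; -0.015 0.011 0.05 -0.035 -0.324 0.003 0; -0.032 0.014 0.112 -0.035 -0.324 0.003 0; -0.032 0.014 0.112 -0.035 -0.324 0.003 0; -0.032 0.014 0.112 -0.035 -0.324 0.003 0")

```text
t: 19.9
tool_pos: [720.4, 68.5, 130.8]
eef_rot: [[-0.704, 0.112, 0.701], [0.079, 0.994, -0.079], [-0.705, -0.0, -0.709]]
contact_force: [0.6, 0.0, -1.5]
opening: 0.667
grip_force: 40.0
```

```bash
python3 - <<'E'
from h import *
weigh(1)
plan(np.array([717.2,70,131.5]),Rt(45))
plan(np.array([682.6,74.5,83.7]),Rt(45))
E
```

```text
F mean [ 0.275  0.065 -0.399] sd [0. 0. 0.] M [ 0.1    0.955 -0.02 ] t 19.95 pos [720.107  68.881 132.103] open 0.665 grip 40.0
t 19.95 row: [ 0.003  0.001 -0.002 -0.002 -0.001 -0.002] | to [717.2  70.  131.5] q [-0.14  0.66 -0.24  2.25  2.43  0.66 -1.18] F [ 0.275  0.065 -0.399]
t 19.95 row: [ 0.061  0.001  0.007 -0.002 -0.001 -0.002] | to [682.6  74.5  83.7] q [-0.14  0.66 -0.24  2.25  2.43  0.66 -1.18] F [ 0.275  0.065 -0.399]
```

Request:
play_rows(rows="0.002 0.001 -0.002 -0.002 -0.001 -0.002 0; 0.002 0.001 -0.002 -0.002 -0.001 -0.002 0; 0.025 0.001 0.002 -0.002 -0.001 -0.002 0; 0.05 0.001 0.006 -0.002 -0.001 -0.002 0; 0.06 0.001 0.008 -0.002 -0.001 -0.002 0; 0.06 0.001 0.008 -0.002 -0.001 -0.002 0; 0.06 0.001 0.008 -0.002 -0.001 -0.002 100; 0.06 0.001 0.008 -0.002 -0.001 -0.002 100")

```text
t: 20.95
tool_pos: [685.3, 74.0, 84.7]
eef_rot: [[-0.701, 0.109, 0.705], [0.077, 0.994, -0.076], [-0.709, 0.001, -0.705]]
contact_force: [0.3, -0.3, -0.1]
opening: 0.832
grip_force: 0.0
```

Request:
play_rows(rows="0 0 0 0 0 0 100; 0 0 -0.02 0 0 0 100; 0 0 -0.06 0 0 0 100; 0 0 -0.12 0 0 0 100; -0.02 0.05 -0.16 0 0 0 100; -0.04 0.11 -0.16 0 0 0 100; -0.06 0.17 -0.16 0 0 0 100; -0.08 0.23 -0.16 0 0 0 100")

```text
t: 21.95
tool_pos: [649.9, 305.2, 254.1]
eef_rot: [[-0.702, 0.107, 0.704], [0.077, 0.994, -0.075], [-0.708, 0.002, -0.706]]
contact_force: [0.2, 0.1, -0.6]
opening: 1.0
grip_force: 0.0
```

Request:
play_rows(rows="0 0.06 0 0 0 0 100; 0 0.12 0 0 0 0 100; 0 0.18 0 0 0 0 100; 0 0.2 0 0 0 0 100; 0 0.2 0 0 0 0 100; 0 0.2 0 0 0 0 100; 0 0.2 0 0 0 0 100; 0 0.2 0 0 0 0 100")

```text
t: 22.95
tool_pos: [672.8, 500.9, 252.8]
eef_rot: [[-0.702, 0.109, 0.704], [0.078, 0.994, -0.077], [-0.708, 0.001, -0.706]]
contact_force: [-0.2, -0.5, 0.1]
opening: 1.006
grip_force: 0.0
```

```bash
python3 - <<'E'
from h import *
S=manip.get_image("scene")[:,:,::-1];T=manip.get_image("top")[:,:,::-1]
a=cv2.resize(S[130:285,240:420],(400,344),interpolation=2);b=cv2.resize(T[115:275,215:395],(387,344),interpolation=2)
cv2.imwrite("pics/end.png",cv2.convertScaleAbs(np.hstack([a,b]),alpha=1.7))
cv2.imwrite("pics/scene_e.png",S);cv2.imwrite("pics/top_e.png",T);print(manip.sense()["tool_pos"])
d=np.abs(S.astype(int)-cv2.imread("pics/scene0.png")).max(2);print("scene diff lids",[int(d[v-9:v+9,u-9:u+9].mean()) for u,v in [(273,220),(313,229),(353,238),(396,248)]])
E
```

```text
[672.705 501.404 252.573]
scene diff lids [2, 2, 3, 11]
```

View pics/end.png

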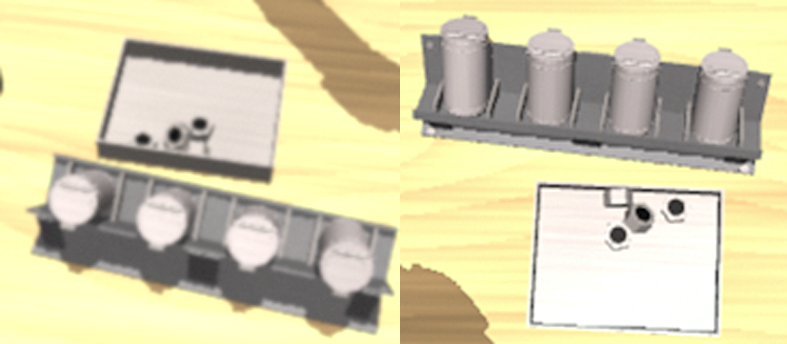

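All four nuts lie inside the tray and all four lids are shut. D's lid differs a little from the start image, so I'll measure it.

```bash
python3 - <<'E'
from h import *
C={n:manip.calibration(n) for n in("scene","top")}
P={"scene":[(273,220),(313,229),(353,238),(396,248)],"top":[(365,157),(325,153),(285,149),(245,145)]}
for n in C:
  g0,g1=[cv2.cvtColor(cv2.imread(f"pics/{n}{k}.png"),cv2.COLOR_BGR2GRAY) for k in("0","_e")]
  for u,v in P[n]:
    w=(15,15) if n=="scene" else (14,28)
    t=g0[v-w[1]:v+w[1],u-w[0]:u+w[0]];s=g1[v-w[1]-5:v+w[1]+5,u-w[0]-5:u+w[0]+5]
    r=cv2.matchTemplate(s,t,cv2.TM_CCOEFF_NORMED);_,m,_,l=cv2.minMaxLoc(r);print(n,(u,v),"shift px",l[0]-5,l[1]-5,round(m,3),"at zero",r[5,5].round(3))
a,b=[cv2.resize(cv2.imread(f"pics/{x}.png")[225:275,370:425],(390,355),interpolation=2) for x in("scene0","scene_e")]
cv2.imwrite("pics/D.png",cv2.convertScaleAbs(np.hstack([a,b]),alpha=1.7))
E
```

```text
scene (273, 220) shift px 0 0 1.0 at zero 1.0
scene (313, 229) shift px 0 0 1.0 at zero 1.0
scene (353, 238) shift px 0 0 0.997 at zero 0.997
scene (396, 248) shift px 0 2 0.954 at zero 0.903
top (365, 157) shift px 0 0 1.0 at zero 1.0
top (325, 153) shift px 0 0 1.0 at zero 1.0
top (285, 149) shift px 0 0 0.996 at zero 0.996
top (245, 145) shift px 0 -1 0.94 at zero 0.937
```

View pics/D.png

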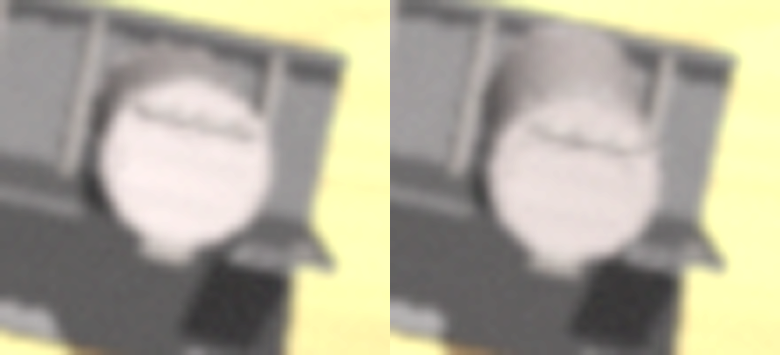

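The crops compare D before (left) and after (right). Its lid sits about 2.4 px lower in the scene view and more of the body shows, so D leans further back than it did. It may be perched on something. I'll measure lid and foot shifts at sub-pixel level.

```bash
python3 - <<'E'
from h import *
def ecc(n,box):
  g0,g1=[cv2.cvtColor(cv2.imread(f"pics/{n}{k}.png"),cv2.COLOR_BGR2GRAY).astype(np.float32) for k in("0","_e")]
  x0,y0,x1,y1=box;M=np.eye(2,3,dtype=np.float32)
  best=None
  for dy in(-3,0,3):
    M=np.eye(2,3,dtype=np.float32);M[:,2]=[x0,y0+dy]
    try:
      c,M=cv2.findTransformECC(g0[y0:y1,x0:x1],g1,M,cv2.MOTION_TRANSLATION,(3,100,1e-5),None,1)
      if best is None or c>best[0]: best=(c,M[:,2]-[x0,y0])
    except cv2.error: pass
  return best
sl=ecc("scene",(385,237,408,263));tl=ecc("top",(234,122,257,142));tb=ecc("top",(233,155,258,172))
print("scene lid",sl,"top lid",tl,"top foot",tb)
print("ctrl C:",ecc("scene",(342,227,365,253)),ecc("top",(274,126,297,146)),ecc("top",(273,159,298,176)))
cs,ct=manip.calibration("scene"),manip.calibration("top")
def tri(u,v):
  o,d=ray(cs,u);p,e=ray(ct,v);k=np.linalg.lstsq(np.c_[d,-e],p-o,rcond=None)[0];return (o+d*k[0]+p+e*k[1])/2
u=np.array([396,247.7]);v=np.array([244.9,131.8])
m=tri(u+sl[1],v+tl[1])-tri(u,v);print("lid moved",m,"along x_c,axis",m@(c35*ex-s35*ez),m@AX)
a,b=[cv2.resize(cv2.imread(f"pics/{x}.png")[118:182,222:272],(390,500),interpolation=2) for x in("top0","top_e")]
cv2.imwrite("pics/Dt.png",cv2.convertScaleAbs(np.hstack([a,b]),alpha=1.8))
E
```

```text
scene lid (0.9706523631759345, array([-0.219,  1.881])) top lid (0.9143928534980081, array([ 0.016, -1.743])) top foot (0.9499980688205992, array([-0.268,  0.135]))
ctrl C: (0.9976233085031904, array([-0.119, -0.026])) (0.9920907192742013, array([ 0.223, -0.034])) (0.9886495247173576, array([ 0.126, -0.078]))
lid moved [ 5.297 -0.081 -0.528] along x_c,axis 4.622781765669494 2.5929075944198856
```

View pics/Dt.png

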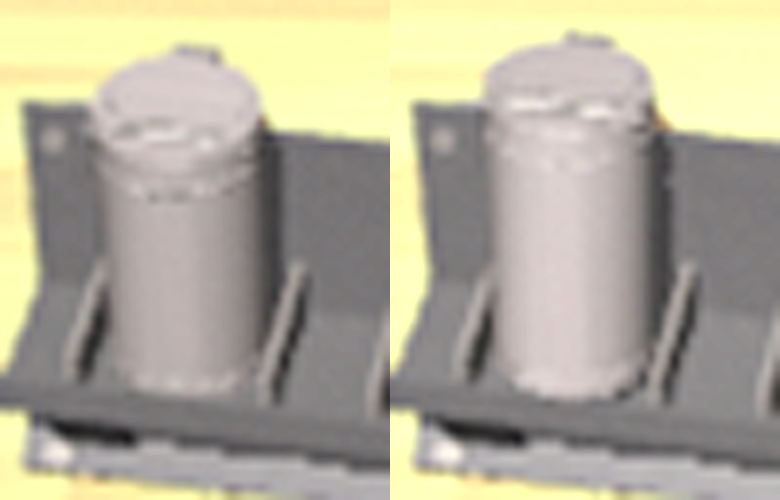

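The top view (right half) confirms it: D's foot sits on the front lip and the can leans too far. There is plenty of time, so I'll regrasp it, straighten it by about 6° and reseat it.

```bash
python3 - <<'E'
from h import *
R=Rt(45);G=np.array([695.8,188.6,85.8])
plan(G-100*R[:,2],R);plan(G,R)
E
```

```text
t 23.05 row: [ 0.078 -0.309  0.058 -0.     0.001 -0.001] | to [625.5 196.2 156.5] q [-0.82  0.64 -0.21  1.75  1.3   0.83 -0.48] F [ 0.206 -0.923 -0.062]
t 23.05 row: [ 0.078 -0.309  0.158 -0.     0.001 -0.001] | to [695.8 188.6  85.8] q [-0.82  0.64 -0.21  1.75  1.3   0.83 -0.48] F [ 0.206 -0.923 -0.062]
```

Request:
play_rows(rows="0.01 -0.06 0 0 0.001 -0.001 100; 0.02 -0.12 0 0 0.001 -0.001 100; 0.078 -0.309 0.058 0 0.001 -0.001 100; 0.078 -0.309 0.058 0 0.001 -0.001 100; 0.078 -0.309 0.058 0 0.001 -0.001 100; 0.078 -0.309 0.058 0 0.001 -0.001 100; 0.078 -0.309 0.058 0 0.001 -0.001 100; 0.078 -0.309 0.058 0 0.001 -0.001 100")

```text
t: 24.05
tool_pos: [625.6, 197.9, 156.5]
eef_rot: [[-0.703, 0.107, 0.704], [0.076, 0.994, -0.075], [-0.708, 0.001, -0.707]]
contact_force: [0.4, 0.9, 0.5]
opening: 0.996
grip_force: 0.0
```

```bash
python3 - <<'E'
from h import *
R=Rt(45);G=np.array([695.8,188.6,85.8])
plan(G,R)
im=manip.get_image("wrist");g=cv2.cvtColor(im,cv2.COLOR_RGB2GRAY).astype(int)
for v in (190,225):
  d=np.diff(cv2.GaussianBlur(im,(5,5),0)[v,:,2].astype(int));print(v,"L",240+abs(d[240:310]).argmax(),"R",330+abs(d[330:400]).argmax())
E
```

```text
t 24.05 row: [ 0.    -0.002  0.1    0.002  0.001  0.   ] | to [695.8 188.6  85.8] q [-0.51  0.59 -0.18  2.34  2.14  0.72 -1.24] F [0.433 0.943 0.502]
190 L 273 R 355
225 L 278 R 358
```

Request:
play_rows(rows="0 -0.003 0.04 0.002 0.001 0 100; 0 -0.003 0.08 0.002 0.001 0 100; 0 -0.003 0.1 0.002 0.001 0 100; 0 -0.003 0.1 0.002 0.001 0 100; 0 -0.003 0.1 0.002 0.001 0 0; 0 -0.003 0.1 0.002 0.001 0 0; 0 -0.003 0.1 0.002 0.001 0 0; 0 -0.003 0.1 0.002 0.001 0 0")

```text
t: 25.1
tool_pos: [695.1, 186.4, 85.9]
eef_rot: [[-0.703, 0.108, 0.703], [0.076, 0.994, -0.077], [-0.707, -0.001, -0.707]]
contact_force: [-3.2, 0.1, 2.6]
opening: 0.666
grip_force: 40.0
```

```bash
python3 - <<'E'
from h import *
weigh(3)
R=Rt(39);G=tcp_at("D",45)-1.8*ey
plan(G+40*AX,R);plan(G-3*AX,R)
E
```

```text
F mean [-2.219  1.377  4.767] sd [0.698 0.358 1.097] M [0.18  0.39  0.176] t 25.25 pos [695.139 186.351  85.817] open 0.666 grip 40.0
t 25.25 row: [-0.038  0.002 -0.005 -0.001 -0.105  0.001] | to [718.  186.1 116.3] q [-0.42  0.76 -0.18  2.23  2.29  0.75 -1.28] F [-2.29   1.344  6.197]
t 25.25 row: [ 0.005  0.002  0.002 -0.001 -0.105  0.001] | to [693.5 188.8  81. ] q [-0.42  0.76 -0.18  2.23  2.29  0.75 -1.28] F [-2.29   1.344  6.197]
```

Request:
play_rows(rows="-0.015 0.001 -0.003 0 0 0 0; -0.038 0.002 -0.005 -0.001 -0.05 0.001 0; -0.038 0.002 -0.005 -0.001 -0.105 0.001 0; -0.038 0.002 -0.004 -0.001 -0.105 0.001 0; -0.038 0.002 -0.004 -0.001 -0.105 0.001 0; -0.025 0.002 -0.002 -0.001 -0.105 0.001 0; -0.01 0.002 0.001 -0.001 -0.105 0.001 0; -0.01 0.002 0.001 -0.001 -0.105 0.001 0")

```text
t: 26.25
tool_pos: [701.0, 187.4, 89.3]
eef_rot: [[-0.63, 0.107, 0.769], [0.067, 0.994, -0.084], [-0.774, -0.001, -0.633]]
contact_force: [-5.0, 0.9, -0.2]
opening: 0.668
grip_force: 40.0
```

```bash
python3 - <<'E'
from h import *
weigh(3);G=tcp_at("D",45)-1.8*ey+1.5*(c35*ex-s35*ez)
plan(G-2*AX,Rt(39));plan(G-9*AX,Rt(39))
E
```

```text
F mean [-5.264  0.75  -0.213] sd [0.271 0.528 0.204] M [0.174 1.431 0.01 ] t 26.40 pos [702.325 187.28   90.991] open 0.669 grip 40.0
t 26.40 row: [ 0.012  0.001  0.001 -0.    -0.002  0.   ] | to [695.3 188.6  81. ] q [-0.43  0.79 -0.19  2.26  2.35  0.91 -1.36] F [-5.59   0.286 -0.482]
t 26.40 row: [ 0.019  0.001  0.001 -0.    -0.002  0.   ] | to [691.3 189.   75.3] q [-0.43  0.79 -0.19  2.26  2.35  0.91 -1.36] F [-5.59   0.286 -0.482]
```

Request:
play_rows(rows="0.004 0 0 0 0 0 0; 0.008 0 0 0 0 0 0; 0.012 0 0 0 0 0 0; 0.015 0 0 0 0 0 0; 0.017 0 0 0 0 0 0; 0.017 0 0 0 0 0 0; 0.017 0 0 0 0 0 0; 0.017 0 0 0 0 0 0", grip_force=12)

```text
t: 27.4
tool_pos: [693.5, 188.2, 79.6]
eef_rot: [[-0.624, 0.109, 0.774], [0.069, 0.994, -0.085], [-0.779, 0.001, -0.628]]
contact_force: [2.1, -0.3, 4.9]
opening: 0.675
grip_force: 12.0
```

```bash
python3 - <<'E'
from h import *
weigh(3)
E
```

```text
F mean [ 1.772 -0.315  4.904] sd [0.513 0.478 0.59 ] M [-0.112 -0.349  0.049] t 27.55 pos [693.439 188.252  79.559] open 0.676 grip 12.0
```

The foot has bottomed on the shelf, with about 5 N along the axis. I'll release and retreat.

Request:
play_rows(rows="0 0 0 0 0 0 100; 0 0 0 0 0 0 100; 0 0 0 0 0 0 100; 0 0 -0.03 0 0 0 100; 0 0 -0.09 0 0 0 100; -0.02 0 -0.14 0 0 0 100; -0.05 0.05 -0.16 0 0 0 100; -0.08 0.1 -0.16 0 0 0 100")

```text
t: 28.55
tool_pos: [629.0, 297.3, 243.5]
eef_rot: [[-0.626, 0.107, 0.772], [0.069, 0.994, -0.082], [-0.776, 0.002, -0.63]]
contact_force: [1.6, 1.0, -0.8]
opening: 1.002
grip_force: 0.0
```

Request:
play_rows(rows="0 0.06 0 0 0 0 100; 0 0.12 0 0 0 0 100; 0 0.18 0 0 0 0 100; 0 0.24 0 0 0 0 100; 0 0.28 0 0 0 0 100; 0 0.28 0 0 0 0 100; 0 0.28 0 0 0 0 100; 0 0.28 0 0 0 0 100")

```text
t: 29.55
tool_pos: [660.8, 572.1, 241.4]
eef_rot: [[-0.626, 0.11, 0.772], [0.069, 0.994, -0.086], [-0.777, -0.001, -0.63]]
contact_force: [0.4, 0.9, 0.5]
opening: 0.997
grip_force: 0.0
```

```bash
python3 - <<'E'
from h import *
for n in("scene","top"): cv2.imwrite(f"pics/{n}_f.png",manip.get_image(n)[:,:,::-1])
def ecc(n,box):
  g0,g1=[cv2.cvtColor(cv2.imread(f"pics/{n}{k}.png"),cv2.COLOR_BGR2GRAY).astype(np.float32) for k in("0","_f")]
  x0,y0,x1,y1=box;best=None
  for dy in(-3,0,3):
    M=np.eye(2,3,dtype=np.float32);M[:,2]=[x0,y0+dy]
    try:
      c,M=cv2.findTransformECC(g0[y0:y1,x0:x1],g1,M,cv2.MOTION_TRANSLATION,(3,100,1e-5),None,1)
      if best is None or c>best[0]: best=(round(c,4),M[:,2]-[x0,y0])
    except cv2.error: pass
  return best
print("D",ecc("scene",(385,237,408,263)),ecc("top",(234,122,257,142)),ecc("top",(233,155,258,172)))
print("C",ecc("scene",(342,227,365,253)),ecc("top",(274,126,297,146)))
print("spray",ecc("top",(418,222,458,250)),"driver",ecc("top",(455,125,475,195)),"wrench scene",ecc("scene",(438,185,480,236)))
# nuts in tray: change of the tray region against the start
d=cv2.absdiff(cv2.imread("pics/top0.png"),cv2.imread("pics/top_f.png")).max(2);m=(d>25).astype(np.uint8)
n,l,st,ce=cv2.connectedComponentsWithStats(m)
for k in range(1,n):
  if st[k,4]>8: print(st[k,4],ce[k].round(0),onz(manip.calibration("top"),ce[k],15).round(0))
print(manip.sense()["tool_pos"],manip.sense()["t"])
E
```

```text
D (0.9971, array([-0.458, -0.137])) (0.989, array([0.47 , 0.076])) (0.987, array([ 0.129, -0.101]))
C (0.9977, array([-0.112, -0.011])) (0.9926, array([ 0.204, -0.046]))
spray (0.9998, array([ 0.009, -0.016])) driver (0.9997, array([0.008, 0.015])) wrench scene (0.1802, array([-148.746,  -67.728]))
42637 [123. 303.] [236. 547.  15.]
28 [ 57. 203.] [530. 772.  15.]
238 [322. 213.] [504. -36.  15.]
60 [343. 211.] [511. -98.  15.]
19 [341. 216.] [494. -91.  15.]
56 [316. 224.] [471. -17.  15.]
14 [315. 230.] [454. -15.  15.]
38 [ 53. 279.] [303. 761.  15.]
87 [338. 373.] [ 49. -83.  15.]
62 [ 10. 393.] [-17. 850.  15.]
35 [340. 395.] [-11. -88.  15.]
40 [  5. 398.] [-30. 862.  15.]
[660.788 572.59  241.69 ] 29.65
```

```bash
python3 -c "
from bench import manip
print(manip.finish_job())"
```

```text
the job is handed in; nothing more can be done
None
```

The job is handed in, but no verdict came back: by my last pictures, the four steel nuts are in the tray, the plugs are still in the two cans I never lifted (I weighed only the other two, both heavy), all four cans are in their own cradles (one reseated after catching on the lip), the screwdriver and spray can have not moved, and my final check of the wrench gave no usable match.

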